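# Stack the lunch tins on the warming plate and switch it on

## Task

Keep the leftovers warm: stack the green-lidded and the white-lidded lunch tin, in either order, squarely on top of the grey-lidded one that is already on the warming plate, keeping them level, setting each down gently instead of letting it drop, and without shifting the bottom tin. Once the column of three stands, turn the plate's switch clockwise until it clicks over and stays at on. Leave the covered dish, the wine glass and the oil bottle alone.

Things in the scene. Friction and masses are not known exactly. Their poses are not given: they have to be found in the camera images.
- tin_green: Steel tin with a green lid, starting on the table to the robot's left, long side roughly across (along world y): closed, rigid, 160 long (own x) x 64 wide (own y) x 46 high, 0.25 to 0.55 kg, flat bottom, flat lid; flat 3 mm clips at the short ends. Origin: centre of its underside, z up.
- tin_white: The same tin with a white lid, also starting on the table to the robot's left, long side roughly across; the two may have swapped places. Size, mass and origin as tin_green.
- tin_base: The same tin with a grey lid, loose, already lying on the warming plate as the foot of the column, long side roughly along the plate's x. Size, mass and origin as tin_green; its lid top is 46 above its origin.
- warmer: Table-top warming plate, fixed to the table: 200 deep (own x) x 460 wide (own y; 520 over its black end handles) x 48 high, aluminium frame, black glass top and an aluminium panel at its -y (right-hand) end that bears the switch. Origin at the centre of its underside on the table, z up; the top is at z = 48.
- switch (a joint): Two-position rotary switch on the plate's panel. 0 = off (rest, white dot), 1.2 rad = on (rest and end stop, orange dot); grows turning clockwise seen from above. A sprung detent resists with up to about 0.12 N m; let go before about 0.6 rad it springs back to off, beyond it snaps over to on by itself and stays.
- switch_grip (a point): Point on the switch's vertical axis, 26 above the plate's top, 8 below the top of the black grip bar; it turns with the knob. Bar: 46 long along the point's x, 14 wide along y, 28 tall, on a round skirt 50 across, 6 high; a white line on it points to the point's -x. The axis lies 178 from the plate's origin along its -y and 30 along its -x.
- dish: Bystander: small covered dish, 112 across, 71 high with its lid knob, white with a terracotta lid, standing on the warming plate's left part (+y), about 140 from the column. Origin at the centre of its underside.
- wine_glass: Bystander: empty wine glass, 80 across, 190 high, on the table beyond the plate. Origin at the centre of its foot.
- oil_bottle: Bystander: dark green bottle, 64 across, 250 high, on the table beyond the plate's switch end. Origin at the centre of its underside.
There are look-alikes about, which are no part of the job. What is shaped like the tin_green but blue is not meant. What is shaped like the tin_white but pink is not meant.

How it is judged:
On the way, in this order (a step that is already met when the one before it is completed fails the run):
1. one of the two tins stands squarely on the grey-lidded tin, let go (((horizontal distance between tin_green and tin_base below 0.01 m and angle between the x axis of tin_green and the x axis of tin_base, either way round below 0.12 rad and z of tin_green in the frame of tin_base between 0.041 and 0.051 m and angle between tin_green's own z axis and vertical below 0.08 rad and contact force between tin_green and tin_base above 0.5 N and contact force between tin_green and the fingers below 0.05 N and linear speed of tin_green below 0.02 m/s) or (horizontal distance between tin_white and tin_base below 0.01 m and angle between the x axis of tin_white and the x axis of tin_base, either way round below 0.12 rad and z of tin_white in the frame of tin_base between 0.041 and 0.051 m and angle between tin_white's own z axis and vertical below 0.08 rad and contact force between tin_white and tin_base above 0.5 N and contact force between tin_white and the fingers below 0.05 N and linear speed of tin_white below 0.02 m/s))), for 0.2 s.
2. the other tin stands squarely on top of it, let go: a column of three (((horizontal distance between tin_green and tin_base below 0.01 m and angle between the x axis of tin_green and the x axis of tin_base, either way round below 0.12 rad and z of tin_green in the frame of tin_base between 0.041 and 0.051 m and angle between each of tin_green, tin_white's own z axis and vertical below 0.08 rad and contact force between tin_green and tin_base above 0.5 N and horizontal distance between tin_white and tin_green below 0.01 m and angle between the x axis of tin_white and the x axis of tin_green, either way round below 0.12 rad and z of tin_white in the frame of tin_green between 0.041 and 0.051 m and contact force between tin_white and tin_green above 0.5 N) or (horizontal distance between tin_white and tin_base below 0.01 m and angle between the x axis of tin_white and the x axis of tin_base, either way round below 0.12 rad and z of tin_white in the frame of tin_base between 0.041 and 0.051 m and angle between each of tin_white, tin_green's own z axis and vertical below 0.08 rad and contact force between tin_white and tin_base above 0.5 N and horizontal distance between tin_green and tin_white below 0.01 m and angle between the x axis of tin_green and the x axis of tin_white, either way round below 0.12 rad and z of tin_green in the frame of tin_white between 0.041 and 0.051 m and contact force between tin_green and tin_white above 0.5 N)) and contact force between each of tin_green, tin_white and the fingers below 0.05 N and linear speed of each of tin_base, tin_green, tin_white below 0.02 m/s), for 0.2 s.
3. the switch has clicked over to on (value of joint switch above 1.1 rad), for 0.2 s.
At the end, for the whole second after the job is handed in: The green- and white-lidded tins stand level and at rest one on the other on the grey-lidded tin, in either order, each within 10 mm and 0.12 rad of the tin below it; the grey-lidded tin is within 20 mm of where it stood; the switch rests at on (above 1.1 rad) (((horizontal distance between tin_green and tin_base below 0.01 m and angle between the x axis of tin_green and the x axis of tin_base, either way round below 0.12 rad and z of tin_green in the frame of tin_base between 0.041 and 0.051 m and angle between each of tin_green, tin_white's own z axis and vertical below 0.08 rad and contact force between tin_green and tin_base above 0.5 N and horizontal distance between tin_white and tin_green below 0.01 m and angle between the x axis of tin_white and the x axis of tin_green, either way round below 0.12 rad and z of tin_white in the frame of tin_green between 0.041 and 0.051 m and contact force between tin_white and tin_green above 0.5 N) or (horizontal distance between tin_white and tin_base below 0.01 m and angle between the x axis of tin_white and the x axis of tin_base, either way round below 0.12 rad and z of tin_white in the frame of tin_base between 0.041 and 0.051 m and angle between each of tin_white, tin_green's own z axis and vertical below 0.08 rad and contact force between tin_white and tin_base above 0.5 N and horizontal distance between tin_green and tin_white below 0.01 m and angle between the x axis of tin_green and the x axis of tin_white, either way round below 0.12 rad and z of tin_green in the frame of tin_white between 0.041 and 0.051 m and contact force between tin_green and tin_white above 0.5 N)) and value of joint switch above 1.1 rad and distance of tin_base from where it was at the start of the episode below 0.02 m and angle between tin_base's own z axis and vertical below 0.08 rad and linear speed of each of tin_base, tin_green, tin_white below 0.02 m/s); the robot touches nothing.
It fails at once if a tin is tipped by more than 0.5 rad (angle between any of tin_base, tin_green, tin_white's own z axis and vertical above 0.5 rad).
It fails at once if a tin is let fall (moves faster than 0.45 m/s with no finger on it: a drop of about 10 mm) ((linear speed of tin_base above 0.45 m/s and contact force between tin_base and the fingers below 0.05 N) or (linear speed of tin_green above 0.45 m/s and contact force between tin_green and the fingers below 0.05 N) or (linear speed of tin_white above 0.45 m/s and contact force between tin_white and the fingers below 0.05 N)).
It fails at once if the covered dish, wine glass or oil bottle is shifted by more than 30 mm or tipped (distance of any of dish, wine_glass, oil_bottle from where it was at the start of the episode above 0.03 m or angle between any of dish, wine_glass, oil_bottle's own z axis and vertical above 0.3 rad).
It also fails if it takes over 72 s, if anything falls off the work surface, if the arm or the gripper's body presses on something with over 40 N, if the wrist force passes 120 N, or if a joint passes its speed limit or range.

## Robot

A 6-joint arm with a two-finger parallel gripper is mounted at the origin on the work surface. World frame = base frame: x ahead of the robot, y to its left, z up, the work surface at z = 0. Lengths are in m, angles in rad, forces in N, time in s.
With the tool pointing down it reaches from about 0.275 to 0.75 m from the base axis. Payload 10.2 kg.
Tool frame: the origin (TCP) lies at the very end of the fingers, on their centre line; the grasp point (between the pads) lies 19 mm behind it; z points along the fingers, x is the direction in which the jaws open and shut, and the axes are right-handed (so a half turn about z gives the same grasp; the last joint's range is limited). The gripper opens to 88 mm and grips with 3 to 60 N. Pads are 18 mm wide; open, the fingers measure 123 mm over their backs; the gripper's body (75 mm by 187 mm) begins 45 mm behind the grasp point.
Start: joints at [-1.547, 0.313, 1.498, -0, 1.331, -0.223], TCP at [0.128, -0.509, 0.239] pointing down, gripper open.
Joint ranges: [-2.94, 2.94], [-0.97, 2.17], [0.19, 2.56], [-1.23, 4.37], [0.02, 3.11], [-2.88, 2.88]. Speed limits (rad/s): [2.39, 2.39, 3.01, 3.14, 3.14, 3.14].

## Interface

Orientations are given as a unit quaternion [w, x, y, z].
In Python, from plant import telemetry, optics, env gives the robot as it stands. The module is installed in compiled form; this text tells all that it offers.
- The arm moves only by the tool step_arm, never from a script. Its arguments are lists of equal length, an entry for each row: "linear": the shift along the tool's x, y, z in m, a list of three; "turn": the turn, a rotation vector about the tool's x, y, z in rad, a list of three; "grip": the opening, from 0 (shut) to 1 (fully open). A call has 1 to 5 rows; each row shifts and turns the commanded pose from where the row before left it, along the tool's axes as they then stand; what a row does not reach is not made up. A row lasts 1/10 s, in which the tool goes at most 50 mm and 8.59 degrees, less where a joint would pass 70% of its speed; a pose out of reach is approached as far as the arm can. A call with a gripper value outside its range is refused whole. The fingers move at their own pace and stop on an object; the grip force is fixed at half the most. Time passes only in rows, so rows that do not move let the fingers close. It gives the time, the measured TCP pose, the force and the opening at its end, in the units of the state.
- telemetry.sense(): the state, without advancing time (a new reading comes with each control period).
- optics.camera(name): name is "scene" or "top" or "wrist"; returns (picture, depth): 420x560x3 uint8, blue, green, red; 420x560 float32, m along the optical axis (not along the pixel's ray), 0 where there is no reading.
- optics.camera_params(name): a dict with "fx", "fy", "cx", "cy" (pixels), "cam_to_world" (4x4, takes a point from camera to world coordinates). Camera axes: x right, y up, looking along -z (the intrinsics and any distortion apply to the point x, -y, -z); pixel columns grow to the right and rows downward; lengths in m; the calibration is good to about 2 mm. A picture is of the moment at which its call begins: read the wrist's pose just before it. camera_params takes no time and is no camera call; for the wrist camera it gives the pose at the moment of the call.
- env.close_job(): hands the job in, once; it reports no verdict.
The state is a dict: "t": time; "qpos": joint angles; "joint_velocities": joint speeds; "joint_torque": joint torques, N m; "eef_pos": TCP position; "eef_rot": TCP orientation; "contact_force": force on the tool from outside, world axes, zero at the start; "wrist_torque": the same for the moment, N m; "width": finger opening in m.
Only numpy, scipy, OpenCV 4.12 (cv2) and the standard library are available. Lean on these libraries where they do the work, as an engineer would, in place of code of your own. Each camera call takes 0.05 s, during which the arm holds its last target. There are 200 camera calls.

## Working session

There is one attempt and no reset: what is moved stays moved. The work goes in short steps, Python scripts to look and compute and a tool call to move; the robot and the scene stay as the last step left them, time stands still between calls to the robot, and variables do not carry over. Pictures are saved under pics/ and viewed, about 8 in all and at most 12, crops included, and the job is handed in when it is done.

Besides the shell and the picture viewer there is one more tool, called after "Request:" as name(argument=value, ...) on one line, values as JSON. step_arm: Moves the arm, as the interface text tells. Its arguments: {"type":"object","properties":{"linear":{"type":"array","items":{"type":"array","items":{"type":"number"}}},"turn":{"type":"array","items":{"type":"array","items":{"type":"number"}}},"grip":{"type":"array","items":{"type":"number"}}},"required":["linear","turn","grip"]}

```bash
mkdir -p pics
cat > h.py <<'E'
import numpy as np, cv2
from plant import telemetry, optics, env
from scipy.spatial.transform import Rotation as R
def grab(n):
    p=optics.camera_params(n); im,d=optics.camera(n); return im,d,p
def world(px,d,p):
    px=np.atleast_2d(px).astype(float); z=np.broadcast_to(d,(len(px),))
    c=np.c_[(px[:,0]-p['cx'])/p['fx']*z,-(px[:,1]-p['cy'])/p['fy']*z,-z,np.ones(len(px))]
    return (c@np.array(p['cam_to_world']).T)[:,:3]
def cloud(d,p):
    v,u=np.mgrid[:d.shape[0],:d.shape[1]]
    return world(np.c_[u.ravel(),v.ravel()],d.ravel(),p).reshape(*d.shape,3)
E
python3 - <<'E'
from h import *
s=telemetry.sense(); print({k:np.round(v,3) for k,v in s.items()})
a=[]
for n in ['scene','top']:
    im,d,p=grab(n); print(n,{k:np.round(v,3).tolist() for k,v in p.items()},np.isfinite(d).all(),(d>0).mean())
    cv2.imwrite(f'pics/{n}0.png',im); np.savez(f'{n}0.npz',im=im,d=d,**{k:np.array(v) for k,v in p.items() if k in('fx','fy','cx','cy','cam_to_world')})
E
```

```text
{'t': np.float64(0.0), 'qpos': array([-1.547,  0.313,  1.498,  0.   ,  1.331, -0.223]), 'joint_velocities': array([ 0.001,  0.001, -0.   ,  0.   , -0.001,  0.   ]), 'joint_torque': array([-1.0000e-03, -4.0221e+01, -2.5228e+01,  6.9000e-02,  3.5000e-02,
       -0.0000e+00]), 'eef_pos': array([ 0.128, -0.509,  0.238]), 'eef_rot': array([-0.   ,  0.789, -0.615, -0.   ]), 'contact_force': array([-0.403,  0.616,  0.329]), 'wrist_torque': array([-0.005, -0.006,  0.025]), 'width': np.float64(0.088)}
scene {'fx': 511.223, 'fy': 511.223, 'cx': 278.473, 'cy': 218.736, 'cam_to_world': [[0.847, -0.423, 0.323, 0.931], [0.532, 0.671, -0.517, -0.651], [0.002, 0.609, 0.793, 1.088], [0.0, 0.0, 0.0, 1.0]]} True 0.9961309523809524
top {'fx': 418.017, 'fy': 418.017, 'cx': 285.555, 'cy': 207.525, 'cam_to_world': [[0.007, 0.997, -0.072, 0.446], [-1.0, 0.008, 0.017, 0.036], [0.017, 0.072, 0.997, 1.239], [0.0, 0.0, 0.0, 1.0]]} True 0.9961224489795918
```

View pics/top0.png

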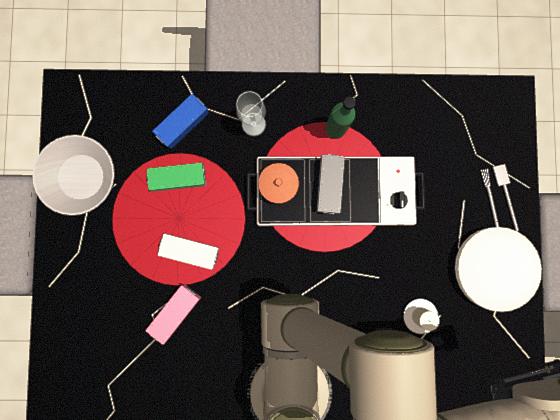

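View pics/scene0.png

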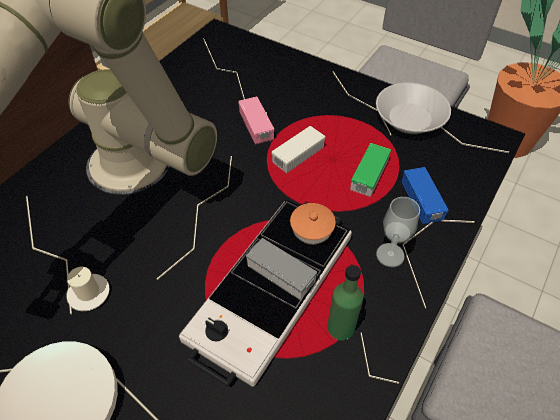

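The top view shows green at (176,176) and white at (188,252), which are the targets by lid colour. Blue (180,121) and pink (173,315) are look-alikes. The grey base is at (331,184), the knob at (400,200), the dish at (278,183), the glass at (251,113) and the bottle at (341,118).

```bash
cat > m.py <<'E'
from h import *
def lid(im,d,p,mask,z,zt=.008):
    c=cloud(d,p); m=mask&(abs(c[...,2]-z)<zt)
    m=cv2.morphologyEx(m.astype(np.uint8),cv2.MORPH_OPEN,np.ones((3,3)))
    n,l,st,ce=cv2.connectedComponentsWithStats(m); k=1+np.argmax(st[1:,4]); 
    P=c[l==k]
    # rays on plane z
    v,u=np.nonzero(l==k); o=np.array(p['cam_to_world'])[:3,3]; w=world(np.c_[u,v],1.,p)-o; Q=o+w*((z-o[2])/w[:,2])[:,None]
    (x,y),(a,b),t=cv2.minAreaRect((Q[:,:2]*1000).astype(np.float32))
    if a<b: a,b=b,a; t+=90
    t=(t+90)%180-90
    return np.round([x,y,a,b,t,P[:,2].mean()*1000,*(Q[:,:2].mean(0)*1000)],1),ce[k]
def masks(im):
    h=cv2.cvtColor(im,cv2.COLOR_BGR2HSV).astype(int); H,S,V=h[...,0],h[...,1],h[...,2]
    return dict(green=(H>45)&(H<80)&(S>100)&(V>60),white=(S<40)&(V>170),grey=(S<40)&(V>60))
E
python3 - <<'E'
from m import *
for n in ['top','scene']:
    f=np.load(n+'0.npz'); im,d=f['im'],f['d']; M=masks(im)
    c=cloud(d,f); reg=(c[...,1]>.15)
    print(n,'x y L W ang z mean')
    print('green',*lid(im,d,f,M['green']&reg,.046)); print('white',*lid(im,d,f,M['white']&reg,.046))
    print('grey',*lid(im,d,f,M['grey'],.094))
    h=cv2.cvtColor(im,cv2.COLOR_BGR2HSV)
    ok=(abs(c[...,2]-.082)<.006)&(c[...,1]<-.1)&(c[...,0]>.3)&(c[...,1]>-.4)
    P=c[ok]; 
    if len(P): (r)=cv2.minAreaRect((P[:,:2]*1000).astype(np.float32)); print('knob',len(P),r,P.mean(0))
    fr=(abs(c[...,2]-.048)<.006)&(c[...,1]<.13)&(c[...,0]>.3)&(c[...,1]>-.4)
    nn,l,st,ce=cv2.connectedComponentsWithStats(cv2.morphologyEx(fr.astype(np.uint8),cv2.MORPH_OPEN,np.ones((3,3)))); k=1+np.argmax(st[1:,4])
    print('plate',cv2.minAreaRect((c[l==k][:,:2]*1000).astype(np.float32)))
    dd=(c[...,2]>.075)&(c[...,2]<.125)&(c[...,1]>.0)&(c[...,1]<.14)&(c[...,0]>.4)&(c[...,0]<.65)&(h[...,1]>100)
    print('dish',c[dd].min(0),c[dd].max(0))
im=np.load('top0.npz')['im']
cv2.imwrite('pics/crop.png',cv2.resize(im[90:350,100:460],None,fx=2.2,fy=2.2,interpolation=cv2.INTER_CUBIC))
E
```

```text
top x y L W ang z mean
green [619.8 332.8 159.9  63.9 -83.4  46.2 619.8 332.6] [175.04552846 176.1804878 ]
white [406.7 291.6 162.2  62.5  75.7  46.1 406.6 292. ] [187.5105178  251.08252427]
grey [ 596.1 -107.7  162.8   64.2   -4.4   93.6  596.3 -107.9] [330.66716642 183.61844078]
knob 124 ((648.2169799804688, -208.50550842285156), (214.26766967773438, 266.28460693359375), 89.94590759277344) [ 0.60251797 -0.25448414  0.08154148]
plate ((585.122314453125, -130.85580444335938), (191.87127685546875, 446.4444274902344), 0.447762131690979)
dish [0.5435725  0.00148423 0.09054044] [0.64983681 0.09276484 0.12404835]
scene x y L W ang z mean
green [625.  328.9 161.5  63.5 -83.3  44.9 625.4 327.3] [371.2366167  164.88008565]
white [409.8 289.  161.4  63.1  75.5  44.8 409.7 287. ] [297.57482185 144.37648456]
grey [ 600.4 -111.5  163.8   67.    -4.9   92.6  602.2 -111.8] [281.53891509 264.34551887]
knob 394 ((669.4326782226562, -199.9942626953125), (291.9543151855469, 210.78079223632812), 6.067370414733887) [ 0.62668326 -0.20058737  0.0816889 ]
plate ((586.0496215820312, -232.3106689453125), (192.90773010253906, 246.09127807617188), 0.4384475648403168)
dish [5.43212827e-01 6.75950041e-05 8.16158320e-02] [0.64991315 0.09463203 0.1229581 ]
```

View pics/crop.png

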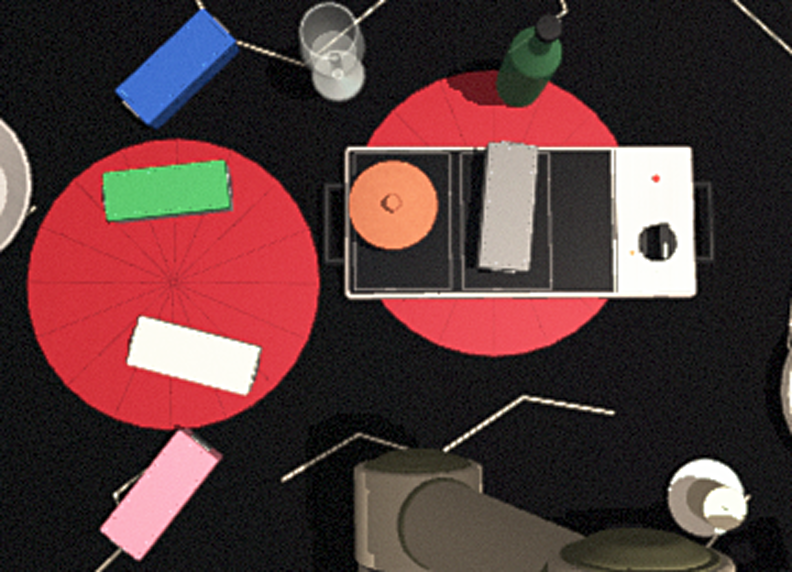

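Crop confirms that the green and white lids are the ones meant. I'm writing a planner helper and moving over the white tin for a wrist look.

```bash
cat > pl.py <<'E'
from h import *
import sys,math
def plan(wps,step=.04,ang=8.0):
    """wps rows x,y,z(m),yaw(deg); prints tool-axis rows as linear lists, turn z"""
    s=telemetry.sense(); w,x,y,z=s['eef_rot']; r=R.from_quat([x,y,z,w]); p=np.array(s['eef_pos'])
    m=r.as_matrix(); print('now',np.round(p,4),'yaw',round(math.degrees(math.atan2(m[1,0],m[0,0])),2),'tilt',np.round(m[:2,2],4),'w',round(float(s['width']),4),'F',np.round(s['contact_force'],1),'t',round(float(s['t']),2))
    yaw=math.atan2(m[1,0],m[0,0])
    for wp in wps:
        q=np.array(wp[:3]); yt=math.radians(wp[3]); dy=(yt-yaw+np.pi)%(2*np.pi)-np.pi; dp=q-p
        n=max(1,math.ceil(np.linalg.norm(dp)/step),math.ceil(abs(dy)/math.radians(ang)))
        L=[]
        for i in range(n):
            c,sn=math.cos(yaw),math.sin(yaw); d=dp/n
            l=np.round([d[0]*c+d[1]*sn, d[0]*sn-d[1]*c, -d[2]],4); t=round(-dy/n,4)
            L.append(l.tolist()); 
            # dead-reckon with rounded numbers
            p=p+np.array([l[0]*c+l[1]*sn,l[0]*sn-l[1]*c,-l[2]]); yaw-=t
        print('->',wp,'rows',n,'turn z',t)
        for i in range(0,n,5): print('  ',L[i:i+5])
E
python3 - <<'E'
from pl import *
plan([(.3,-.42,.30,-60),(.47,-.15,.30,-35),(.48,.1,.30,-14.4),(.407,.292,.25,-14.4)],.048)
E
```

```text
now [ 0.1282 -0.5089  0.2382] yaw -75.86 tilt [-0.      0.0011] w 0.0882 F [ 0.3  0.4 -0.2] t 0.1
-> (0.3, -0.42, 0.3, -60) rows 5 turn z -0.0554
   [[-0.0088, -0.0377, -0.0124], [-0.0067, -0.0381, -0.0124], [-0.0046, -0.0384, -0.0124], [-0.0025, -0.0386, -0.0124], [-0.0004, -0.0387, -0.0124]]
-> (0.47, -0.15, 0.3, -35) rows 7 turn z -0.0623
   [[-0.0213, -0.0403, 0.0], [-0.0187, -0.0416, 0.0], [-0.0161, -0.0426, 0.0], [-0.0134, -0.0436, 0.0], [-0.0107, -0.0443, 0.0]]
   [[-0.0079, -0.0449, 0.0], [-0.0051, -0.0453, 0.0]]
-> (0.48, 0.1, 0.3, -14.4) rows 6 turn z -0.0599
   [[-0.0225, -0.0351, 0.0], [-0.0204, -0.0364, 0.0], [-0.0182, -0.0375, 0.0], [-0.0159, -0.0385, 0.0], [-0.0136, -0.0394, 0.0]]
   [[-0.0112, -0.0402, 0.0]]
-> (0.407, 0.292, 0.25, -14.4) rows 5 turn z -0.0
   [[-0.0237, -0.0336, 0.01], [-0.0237, -0.0336, 0.01], [-0.0237, -0.0336, 0.01], [-0.0237, -0.0336, 0.01], [-0.0237, -0.0336, 0.01]]
```

Request:
step_arm(linear=[[-0.0088,-0.0377,-0.0124],[-0.0067,-0.0381,-0.0124],[-0.0046,-0.0384,-0.0124],[-0.0025,-0.0386,-0.0124],[-0.0004,-0.0387,-0.0124]], turn=[[0,0,-0.0554],[0,0,-0.0554],[0,0,-0.0554],[0,0,-0.0554],[0,0,-0.0554]], grip=[1,1,1,1,1])

```text
t: 0.6
eef_pos: [0.3013, -0.4192, 0.301]
eef_rot: [-0.0, 0.867, -0.499, -0.0]
contact_force: [0.6, -0.2, -0.4]
width: 0.0879
```

Request:
step_arm(linear=[[-0.0213,-0.0403,0],[-0.0187,-0.0416,0],[-0.0161,-0.0426,0],[-0.0134,-0.0436,0],[-0.0107,-0.0443,0]], turn=[[0,0,-0.0623],[0,0,-0.0623],[0,0,-0.0623],[0,0,-0.0623],[0,0,-0.0623]], grip=[1,1,1,1,1])

```text
t: 1.1
eef_pos: [0.422, -0.2255, 0.3005]
eef_rot: [-0.0, 0.934, -0.358, -0.0]
contact_force: [-0.1, -0.2, 0.7]
width: 0.0881
```

Request:
step_arm(linear=[[-0.0079,-0.0449,0],[-0.0051,-0.0453,0],[-0.0225,-0.0351,0],[-0.0204,-0.0364,0],[-0.0182,-0.0375,0]], turn=[[0,0,-0.0623],[0,0,-0.0623],[0,0,-0.0599],[0,0,-0.0599],[0,0,-0.0599]], grip=[1,1,1,1,1])

```text
t: 1.6
eef_pos: [0.4747, -0.0234, 0.3004]
eef_rot: [-0.0, 0.977, -0.213, -0.0]
contact_force: [0.8, -0.9, 0.4]
width: 0.0882
```

Request:
step_arm(linear=[[-0.0159,-0.0385,0],[-0.0136,-0.0394,0],[-0.0112,-0.0402,0],[-0.0237,-0.0336,0.01],[-0.0237,-0.0336,0.01]], turn=[[0,0,-0.0599],[0,0,-0.0599],[0,0,-0.0599],[0,0,0],[0,0,0]], grip=[1,1,1,1,1])

```text
t: 2.1
eef_pos: [0.45, 0.1783, 0.2801]
eef_rot: [0.0, 0.992, -0.125, -0.0]
contact_force: [1.0, 0.3, 0.2]
width: 0.088
```

Request:
step_arm(linear=[[-0.0237,-0.0336,0.01],[-0.0237,-0.0336,0.01],[-0.0237,-0.0336,0.01],[0,0,0],[0,0,0]], turn=[[0,0,0],[0,0,0],[0,0,0],[0,0,0],[0,0,0]], grip=[1,1,1,1,1])

```text
t: 2.6
eef_pos: [0.4066, 0.2923, 0.2504]
eef_rot: [0.0, 0.992, -0.125, -0.0]
contact_force: [-1.3, -0.6, -0.2]
width: 0.0884
```

Run:
```python
from pl import *
from m import *
plan([])
im,d,p=grab('wrist'); cv2.imwrite('pics/w1.png',im); print(np.round(p['cam_to_world'],3),p['fx'])
print(lid(im,d,p,masks(im)['white'],.046))
```

```text
now [0.4066 0.2923 0.2504] yaw -14.32 tilt [-0.0007 -0.0006] w 0.0884 F [-1.3 -0.6 -0.2] t 2.6
[[ 0.969  0.235  0.079  0.426]
 [-0.247  0.92   0.305  0.373]
 [-0.001 -0.315  0.949  0.397]
 [ 0.     0.     0.     1.   ]] 290.18296151267316
(array([401.8, 288.5, 148.7,  62.7,  75.7,  46.4, 403. , 292.5]), array([278.04868015, 187.8339047 ]))
```

View pics/w1.png

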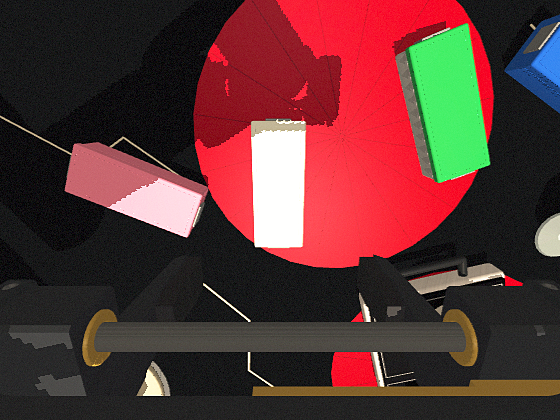

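The wrist view shows the white lid centred at (278,185), with its far end shaded, between pink (left) and green (440,105). I'll re-measure from the saved height data without the colour cut.

Run:
```python
from pl import *
from m import *
im,d,p=grab('wrist'); np.savez('w1.npz',im=im,d=d,ctw=p['cam_to_world'])
h=cv2.cvtColor(im,cv2.COLOR_BGR2HSV)
print(lid(im,d,p,(h[...,1]<70)&(h[...,2]>40)&(cloud(d,p)[...,1]>.2),.046,.006))
print('green',lid(im,d,p,masks(im)['green'],.046,.006))
plan([(.404,.291,.1,-14.4),(.404,.291,.012,-14.4)],.045)
```

```text
(array([403.4, 294.4, 162. ,  63.1,  75.7,  46.3, 404.4, 298.6]), array([277.25536214, 182.22676407]))
green (array([615.4, 333.7, 159.1,  65.7, -83.2,  46.2, 615.2, 339.5]), array([448.46313337, 102.00640652]))
now [0.4074 0.2913 0.2509] yaw -14.46 tilt [ 0.0003 -0.0001] w 0.088 F [ 0.3 -0.4  0.7] t 2.7
-> (0.404, 0.291, 0.1, -14.4) rows 4 turn z -0.0003
   [[-0.0008, 0.0003, 0.0377], [-0.0008, 0.0003, 0.0377], [-0.0008, 0.0003, 0.0377], [-0.0008, 0.0003, 0.0377]]
-> (0.404, 0.291, 0.012, -14.4) rows 2 turn z 0.0001
   [[-0.0, -0.0, 0.044], [-0.0, -0.0, 0.044]]
```

Request:
step_arm(linear=[[-0.0025,-0.001,0.02],[0,0,0.04],[0,0,0.045],[0,0,0.045],[0,0,0.04]], turn=[[0,0,0],[0,0,0],[0,0,0],[0,0,0],[0,0,0]], grip=[1,1,1,1,1])

```text
t: 3.2
eef_pos: [0.4053, 0.2924, 0.0592]
eef_rot: [-0.0, 0.992, -0.126, 0.0]
contact_force: [-0.0, 0.2, -0.2]
width: 0.0882
```

Request:
step_arm(linear=[[0,0,0.03],[0,0,0.019],[0,0,0],[0,0,0],[0,0,0]], turn=[[0,0,0],[0,0,0],[0,0,0],[0,0,0],[0,0,0]], grip=[1,1,1,0.6,0.6])

```text
t: 3.7
eef_pos: [0.4058, 0.2936, 0.0131]
eef_rot: [-0.001, 0.992, -0.126, 0.001]
contact_force: [0.6, -0.2, 0.4]
width: 0.0741
```

Request:
step_arm(linear=[[0,0,0],[0,0,0],[0,0,0],[0,0,0],[0,0,0]], turn=[[0,0,0],[0,0,0],[0,0,0],[0,0,0],[0,0,0]], grip=[0.5,0.5,0.5,0.5,0.5])

```text
t: 4.2
eef_pos: [0.4053, 0.2938, 0.0128]
eef_rot: [-0.0, 0.992, -0.125, 0.001]
contact_force: [-1.8, -0.9, 7.6]
width: 0.0641
```

Request:
step_arm(linear=[[0,0,-0.01],[0,0,-0.02],[0,0,-0.03],[0,0,-0.03],[0,0,-0.03]], turn=[[0,0,0],[0,0,0],[0,0,0],[0,0,0],[0,0,0]], grip=[0.5,0.5,0.5,0.5,0.5])

```text
t: 4.7
eef_pos: [0.4043, 0.2935, 0.1334]
eef_rot: [0.0, 0.992, -0.125, -0.0]
contact_force: [1.3, 0.3, -2.9]
width: 0.0636
```

Request:
step_arm(linear=[[0,0,-0.03],[0,0,-0.03],[0,0,-0.02],[0,0,-0.01],[0,0,0]], turn=[[0,0,0],[0,0,0],[0,0,0],[0,0,0],[0,0,0]], grip=[0.5,0.5,0.5,0.5,0.5])

```text
t: 5.2
eef_pos: [0.4049, 0.2937, 0.2227]
eef_rot: [-0.0, 0.992, -0.125, 0.001]
contact_force: [0.1, 0.1, -3.5]
width: 0.0642
```

Run:
```python
from pl import *
im,d,p=grab('wrist'); cv2.imwrite('pics/w2.png',im); np.savez('w2.npz',im=im,d=d,ctw=p['cam_to_world'])
plan([(.46,.12,.22,-50),(.52,0,.22,-75),(.595,-.107,.24,-94.6)],.035,7)
```

```text
now [0.4045 0.2935 0.2215] yaw -14.41 tilt [-0.0002 -0.0001] w 0.0638 F [ 0.2  0.6 -3.6] t 5.25
-> (0.46, 0.12, 0.22, -50) rows 6 turn z 0.1035
   [[0.0162, 0.0257, 0.0002], [0.0187, 0.0239, 0.0002], [0.0211, 0.0218, 0.0002], [0.0232, 0.0195, 0.0002], [0.0251, 0.017, 0.0002]]
   [[0.0268, 0.0144, 0.0002]]
-> (0.52, 0, 0.22, -75) rows 4 turn z 0.1091
   [[0.0326, 0.0078, 0.0001], [0.0333, 0.0042, 0.0001], [0.0336, 0.0006, 0.0001], [0.0334, -0.0031, 0.0001]]
-> (0.595, -0.107, 0.24, -94.6) rows 4 turn z 0.0856
   [[0.0307, -0.0112, -0.005], [0.0296, -0.0138, -0.005], [0.0283, -0.0162, -0.005], [0.0269, -0.0186, -0.005]]
```

View pics/w2.png

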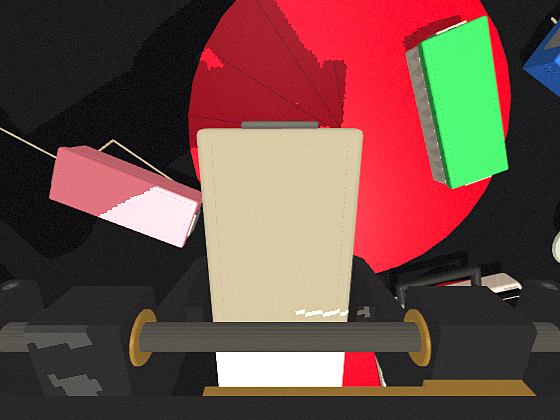

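White held at width 64 mm, level; its far lid edge is at row 128. I carry it to just short of the base, so the wrist view shows the base's far half ahead of the held tin.

Run:
```python
from pl import *
plan([(.46,.12,.23,-50),(.52,-.107,.26,-94.6)],.036,7)
```

```text
now [0.4045 0.2935 0.2215] yaw -14.41 tilt [-0.0002 -0.0001] w 0.0638 F [ 0.2  0.6 -3.6] t 5.25
-> (0.46, 0.12, 0.23, -50) rows 6 turn z 0.1035
   [[0.0162, 0.0257, -0.0014], [0.0187, 0.0239, -0.0014], [0.0211, 0.0218, -0.0014], [0.0232, 0.0195, -0.0014], [0.0251, 0.017, -0.0014]]
   [[0.0268, 0.0144, -0.0014]]
-> (0.52, -0.107, 0.26, -94.6) rows 7 turn z 0.1112
   [[0.0304, 0.0143, -0.0043], [0.0318, 0.0108, -0.0043], [0.0328, 0.0073, -0.0043], [0.0334, 0.0036, -0.0043], [0.0336, -0.0002, -0.0043]]
   [[0.0333, -0.0039, -0.0043], [0.0327, -0.0076, -0.0043]]
```

Request:
step_arm(linear=[[0.008,0.0125,0],[0.0162,0.0257,-0.0014],[0.0187,0.0239,-0.0014],[0.0211,0.0218,-0.0014],[0.0232,0.0195,-0.0014]], turn=[[0,0,0],[0,0,0.1035],[0,0,0.1035],[0,0,0.1035],[0,0,0.1035]], grip=[0.5,0.5,0.5,0.5,0.5])

```text
t: 5.75
eef_pos: [0.4461, 0.1627, 0.2259]
eef_rot: [0.001, 0.944, -0.329, -0.001]
contact_force: [0.2, 0.4, -3.3]
width: 0.0638
```

Request:
step_arm(linear=[[0.0251,0.017,-0.0014],[0.0268,0.0144,-0.0014],[0.0304,0.0143,-0.0043],[0.0318,0.0108,-0.0043],[0.0328,0.0073,-0.0043]], turn=[[0,0,0.1035],[0,0,0.1035],[0,0,0.1112],[0,0,0.1112],[0,0,0.1112]], grip=[0.5,0.5,0.5,0.5,0.5])

```text
t: 6.25
eef_pos: [0.4903, 0.0074, 0.2417]
eef_rot: [0.0, 0.822, -0.569, -0.001]
contact_force: [0.4, 0.5, -3.3]
width: 0.0639
```

Request:
step_arm(linear=[[0.0334,0.0036,-0.0043],[0.0336,-0.0002,-0.0043],[0.0333,-0.0039,-0.0043],[0.018,-0.009,-0.0043],[0,0,0]], turn=[[0,0,0.1112],[0,0,0.1112],[0,0,0.1112],[0,0,0.1112],[0,0,0]], grip=[0.5,0.5,0.5,0.5,0.5])

```text
t: 6.75
eef_pos: [0.5262, -0.1085, 0.2587]
eef_rot: [-0.001, -0.676, 0.737, 0.001]
contact_force: [0.3, 0.6, -3.0]
width: 0.0637
```

Run:
```python
from pl import *
plan([(.52,-.107,.26,-94.6)])
im,d,p=grab('wrist'); cv2.imwrite('pics/w3.png',im); np.savez('w3.npz',im=im,d=d,**{k:np.array(p[k]) for k in('fx','fy','cx','cy','cam_to_world')})
```

```text
now [ 0.5262 -0.1085  0.2587] yaw -94.87 tilt [-0.0019  0.0005] w 0.0637 F [ 0.3  0.6 -3. ] t 6.75
-> (0.52, -0.107, 0.26, -94.6) rows 1 turn z -0.0047
   [[-0.0009, 0.0063, -0.0013]]
```

View pics/w3.png

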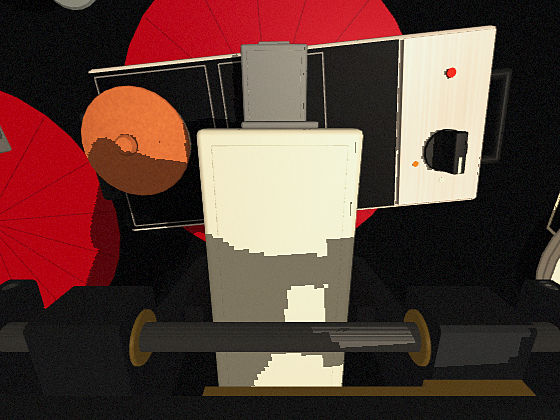

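Ahead of the held white tin, the base's grey lid spans (242–307, 44–122). The knob is at (445,150), with its line pointing right/down and the orange dot at (415,163). Next I fit edges of both lids in this one image.

```bash
cat > ed.py <<'E'
from h import *
import math
def fit(d,p,z,zt,yaw,org,umin=-9,umax=9,box=.06):
    """u = along -tool y, v = along tool x, mm, rel. org ; returns end u, v at end-80, angle(deg, world ccw)"""
    c=cloud(d,p); o=np.array(p['cam_to_world'])[:3,3]
    m=(abs(c[...,2]-z)<zt)&(d>0)
    vv,uu=np.nonzero(m); w=world(np.c_[uu,vv],1.,p)-o; Q=(o+w*((z-o[2])/w[:,2])[:,None])[:,:2]-org[:2]
    a=math.radians(yaw); tx=np.array([math.cos(a),math.sin(a)]); ty=np.array([math.sin(a),-math.cos(a)])
    u,v=-(Q@ty)*1000,(Q@tx)*1000
    k=(u>umin)&(u<umax)&(abs(v)<box*1000); u,v=u[k],v[k]; zz=c[vv,uu,2][k]
    E=[np.percentile(u[abs(v-b)<2],99) for b in np.arange(np.median(v)-18,np.median(v)+19,4)]; end=np.median(E)
    B=[(b,np.percentile(v[abs(u-b)<2],1),np.percentile(v[abs(u-b)<2],99)) for b in np.arange(max(u.min(),umin)+4,end-6,4) if (abs(u-b)<2).sum()>8]
    B=np.array(B); l=np.polyfit(B[:,0],(B[:,1]+B[:,2])/2,1)
    return dict(end=round(float(end),1),vmid=round(float(np.polyval(l,end-80)),1),slope=round(math.degrees(l[0]),2),width=round(float(np.median(B[:,2]-B[:,1])),1),z=round(float(zz.mean()*1000),1),n=len(u),ends=np.round(np.ptp(E),1))
E
python3 - <<'E'
from ed import *
p=np.load('w3.npz'); d=p['d']; org=np.array([.5262,-.1085]); yaw=-94.87
c=cloud(d,p)
for z0 in(.25,.32):
  pass
k=c[180:220,230:330,2]; zt=float(np.median(k)); print('held lid z',zt)
print('held',fit(d,p,zt,.006,yaw,org,10,200))
print('base',fit(d,p,.094,.006,yaw,org,90,300))
E
```

```text
held lid z 0.29228525685551543
held {'end': 79.7, 'vmid': -0.7, 'slope': -0.14, 'width': 61.2, 'z': 292.0, 'n': 25033, 'ends': np.float64(2.8)}
base {'end': 149.4, 'vmid': -6.1, 'slope': -0.53, 'width': 62.3, 'z': 94.3, 'n': 4309, 'ends': np.float64(2.5)}
```

Wrist gives base centre (0.5958, -0.1083), top gives (0.5961, -0.1077): they agree. The held tin is centred on the TCP, with its underside 12.5 mm below it. Moving above the base and down.

Run:
```python
from pl import *
plan([(.596,-.1083,.235,-94.6),(.596,-.1083,.120,-94.6)],.02)
```

```text
now [ 0.5257 -0.107   0.2586] yaw -94.62 tilt [-0.0025  0.0012] w 0.064 F [-0.5  1.5 -3.9] t 6.8
-> (0.596, -0.1083, 0.235, -94.6) rows 4 turn z -0.0001
   [[-0.0011, -0.0175, 0.0059], [-0.0011, -0.0175, 0.0059], [-0.0011, -0.0175, 0.0059], [-0.0011, -0.0175, 0.0059]]
-> (0.596, -0.1083, 0.12, -94.6) rows 6 turn z -0.0
   [[0.0, -0.0, 0.0192], [0.0, -0.0, 0.0192], [0.0, -0.0, 0.0192], [0.0, -0.0, 0.0192], [0.0, -0.0, 0.0192]]
   [[0.0, -0.0, 0.0192]]
```

Request:
step_arm(linear=[[-0.0011,-0.0175,0.006],[-0.0011,-0.0175,0.006],[-0.0011,-0.0175,0.006],[-0.0011,-0.0175,0.006],[0,0,0.01]], turn=[[0,0,0],[0,0,0],[0,0,0],[0,0,0],[0,0,0]], grip=[0.5,0.5,0.5,0.5,0.5])

```text
t: 7.3
eef_pos: [0.5968, -0.1065, 0.2247]
eef_rot: [-0.0, -0.679, 0.734, 0.001]
contact_force: [-0.2, -0.2, -3.0]
width: 0.0636
```

Request:
step_arm(linear=[[0,0,0.025],[0,0,0.025],[0,0,0.025],[0,0,0.02],[0,0,0.008]], turn=[[0,0,0],[0,0,0],[0,0,0],[0,0,0],[0,0,0]], grip=[0.5,0.5,0.5,0.5,0.5])

```text
t: 7.8
eef_pos: [0.5942, -0.1065, 0.1205]
eef_rot: [-0.001, -0.679, 0.734, 0.002]
contact_force: [0.3, 0.7, -3.3]
width: 0.0636
```

Request:
step_arm(linear=[[0,0,0],[0,0,0],[0,0,0]], turn=[[0,0,0],[0,0,0],[0,0,0]], grip=[0.5,0.5,0.5])

```text
t: 8.1
eef_pos: [0.5965, -0.1077, 0.1244]
eef_rot: [0.0, -0.678, 0.735, -0.001]
contact_force: [0.0, 0.2, -3.2]
width: 0.0639
```

Run:
```python
from pl import *
plan([(.596,-.1083,.109,-94.6)])
```

```text
now [ 0.5965 -0.1077  0.1244] yaw -94.57 tilt [ 0.0018 -0.0007] w 0.0639 F [ 0.   0.2 -3.2] t 8.1
-> (0.596, -0.1083, 0.109, -94.6) rows 1 turn z 0.0005
   [[0.0007, 0.0004, 0.0154]]
```

Request:
step_arm(linear=[[0.0005,0.0004,0.004],[0,0,0.004],[0,0,0.004],[0,0,0.002],[0,0,0]], turn=[[0,0,0],[0,0,0],[0,0,0],[0,0,0],[0,0,0]], grip=[0.5,0.5,0.5,0.5,0.5])

```text
t: 8.6
eef_pos: [0.5955, -0.1081, 0.1088]
eef_rot: [-0.0, -0.678, 0.735, 0.0]
contact_force: [0.7, -0.2, -3.2]
width: 0.064
```

Request:
step_arm(linear=[[0,0,0.001],[0,0,0],[0,0,0.001],[0,0,0],[0,0,0]], turn=[[0,0,0],[0,0,0],[0,0,0],[0,0,0],[0,0,0]], grip=[0.5,0.5,0.5,0.5,0.5])

```text
t: 9.1
eef_pos: [0.5957, -0.1081, 0.1073]
eef_rot: [0.0, -0.678, 0.735, -0.0]
contact_force: [-0.9, 1.2, -3.5]
width: 0.0635
```

Request:
step_arm(linear=[[0,0,0.0007],[0,0,0],[0,0,0.0005],[0,0,0],[0,0,0]], turn=[[0,0,0],[0,0,0],[0,0,0],[0,0,0],[0,0,0]], grip=[0.5,0.5,0.5,0.5,0.5])

```text
t: 9.6
eef_pos: [0.5958, -0.1081, 0.1068]
eef_rot: [0.0, -0.678, 0.735, -0.0]
contact_force: [-3.3, 1.7, 5.1]
width: 0.0639
```

Contact (Fz went from -3.3 to +5.1 N). Release and rise.

Request:
step_arm(linear=[[0,0,0],[0,0,0],[0,0,0],[0,0,0],[0,0,0]], turn=[[0,0,0],[0,0,0],[0,0,0],[0,0,0],[0,0,0]], grip=[0.8,0.9,0.95,0.95,0.95])

```text
t: 10.1
eef_pos: [0.5957, -0.1081, 0.1059]
eef_rot: [0.0, -0.678, 0.735, 0.0]
contact_force: [-0.2, 1.1, -0.0]
width: 0.0839
```

Request:
step_arm(linear=[[0,0,-0.01],[0,0,-0.025],[0,0,-0.045],[0,0,-0.045],[0,0,-0.03]], turn=[[0,0,0],[0,0,0],[0,0,0],[0,0,0],[0,0,0]], grip=[0.95,0.95,0.95,0.95,0.95])

```text
t: 10.6
eef_pos: [0.596, -0.1082, 0.2654]
eef_rot: [0.001, -0.678, 0.735, -0.002]
contact_force: [0.3, 0.4, 0.9]
width: 0.0835
```

Run:
```python
from pl import *
plan([(.52,.0,.30,-60),(.52,.2,.30,-10),(.617,.333,.24,6.7)],.045,8.3)
```

```text
now [ 0.596  -0.1082  0.2654] yaw -94.58 tilt [ 0.0042 -0.0017] w 0.0835 F [0.3 0.4 0.9] t 10.6
-> (0.52, 0.0, 0.3, -60) rows 5 turn z -0.1207
   [[-0.0204, 0.0169, -0.0069], [-0.0222, 0.0143, -0.0069], [-0.0238, 0.0115, -0.0069], [-0.025, 0.0086, -0.0069], [-0.0259, 0.0055, -0.0069]]
-> (0.52, 0.2, 0.3, -10) rows 7 turn z -0.1247
   [[-0.0247, -0.0143, -0.0], [-0.0228, -0.0173, -0.0], [-0.0204, -0.0199, -0.0], [-0.0178, -0.0223, -0.0], [-0.0149, -0.0244, -0.0]]
   [[-0.0117, -0.026, -0.0], [-0.0084, -0.0273, -0.0]]
-> (0.617, 0.333, 0.24, 6.7) rows 4 turn z -0.0728
   [[0.0181, -0.037, 0.015], [0.0207, -0.0356, 0.015], [0.0233, -0.034, 0.015], [0.0257, -0.0322, 0.015]]
```

Request:
step_arm(linear=[[-0.0204,0.0169,-0.0069],[-0.0222,0.0143,-0.0069],[-0.0238,0.0115,-0.0069],[-0.025,0.0086,-0.0069],[-0.0259,0.0055,-0.0069]], turn=[[0,0,-0.1207],[0,0,-0.1207],[0,0,-0.1207],[0,0,-0.1207],[0,0,-0.1207]], grip=[1,1,1,1,1])

```text
t: 11.1
eef_pos: [0.5189, 0.001, 0.2966]
eef_rot: [-0.0, 0.867, -0.498, 0.0]
contact_force: [-0.2, 0.9, -0.2]
width: 0.0885
```

Request:
step_arm(linear=[[-0.0247,-0.0143,0],[-0.0228,-0.0173,0],[-0.0204,-0.0199,0],[-0.0178,-0.0223,0],[-0.0149,-0.0244,0]], turn=[[0,0,-0.1247],[0,0,-0.1247],[0,0,-0.1247],[0,0,-0.1247],[0,0,-0.1247]], grip=[1,1,1,1,1])

```text
t: 11.6
eef_pos: [0.5195, 0.1441, 0.2964]
eef_rot: [-0.0, 0.978, -0.208, 0.001]
contact_force: [-0.2, 0.2, -0.7]
width: 0.0881
```

Request:
step_arm(linear=[[-0.0117,-0.026,0],[-0.0084,-0.0273,0],[0.0181,-0.037,0.015],[0.0207,-0.0356,0.015],[0.0233,-0.034,0.015]], turn=[[0,0,-0.1247],[0,0,-0.1247],[0,0,-0.0728],[0,0,-0.0728],[0,0,-0.0728]], grip=[1,1,1,1,1])

```text
t: 12.1
eef_pos: [0.5931, 0.3014, 0.2511]
eef_rot: [-0.0, 1.0, 0.023, 0.001]
contact_force: [0.8, 0.3, 0.6]
width: 0.0884
```

Request:
step_arm(linear=[[0.0257,-0.0322,0.015],[0,0,0],[0,0,0],[0,0,0]], turn=[[0,0,-0.0728],[0,0,0],[0,0,0],[0,0,0]], grip=[1,1,1,1])

```text
t: 12.5
eef_pos: [0.6167, 0.3326, 0.2375]
eef_rot: [-0.0, 0.998, 0.058, 0.001]
contact_force: [0.7, -0.1, -0.0]
width: 0.0879
```

Run:
```python
from pl import *
from m import *
from ed import fit
s=telemetry.sense()
im,d,p=grab('wrist'); print('green wrist',lid(im,d,p,masks(im)['green'],.046,.006))
im,d,p=grab('top'); cv2.imwrite('pics/top1.png',im); M=masks(im)
print('white on base',lid(im,d,p,M['white']|M['grey'],.140,.006)); print('green',lid(im,d,p,M['green'],.046))
plan([(.618,.3335,.060,6.6),(.618,.3335,.0125,6.6)],.045)
```

```text
green wrist (array([617.5, 334.4, 157.1,  63. , -83.2,  46.4, 616.8, 339.8]), array([281.04615385, 184.07721612]))
white on base (array([ 595.3, -107.4,  161.2,   61.6,   -4.5,  139.9,  595.5, -107.4]), array([332.66887417, 181.66593083]))
green (array([622.9, 306.6, 107.3,  63.5, -83.2,  46.3, 623.6, 305.2]), array([184.71105528, 174.93592965]))
now [0.6167 0.3324 0.2378] yaw 6.62 tilt [0.0026 0.0008] w 0.0879 F [-0.1 -0.2  0.1] t 12.6
-> (0.618, 0.3335, 0.06, 6.6) rows 4 turn z 0.0001
   [[0.0004, -0.0002, 0.0444], [0.0004, -0.0002, 0.0444], [0.0004, -0.0002, 0.0444], [0.0004, -0.0002, 0.0444]]
-> (0.618, 0.3335, 0.0125, 6.6) rows 2 turn z -0.0
   [[-0.0001, -0.0001, 0.0238], [-0.0001, -0.0001, 0.0238]]
```

White stands at (595.3, -107.4) at 139.9 mm, within 1 mm of the base. Taking green.

Request:
step_arm(linear=[[0.0013,-0.001,0.025],[0,0,0.045],[0,0,0.045],[0,0,0.045],[0,0,0.03]], turn=[[0,0,0],[0,0,0],[0,0,0],[0,0,0],[0,0,0]], grip=[1,1,1,1,1])

```text
t: 13.1
eef_pos: [0.617, 0.3333, 0.0438]
eef_rot: [0.0, 0.998, 0.058, -0.001]
contact_force: [0.5, 0.3, -0.8]
width: 0.088
```

Request:
step_arm(linear=[[0,0,0.02],[0,0,0.015],[0,0,0],[0,0,0],[0,0,0]], turn=[[0,0,0],[0,0,0],[0,0,0],[0,0,0],[0,0,0]], grip=[1,1,1,0.6,0.5])

```text
t: 13.6
eef_pos: [0.6188, 0.3345, 0.0124]
eef_rot: [-0.0, 0.998, 0.058, 0.001]
contact_force: [0.2, 0.6, 0.5]
width: 0.0741
```

Request:
step_arm(linear=[[0,0,0],[0,0,0],[0,0,0],[0,0,0],[0,0,0]], turn=[[0,0,0],[0,0,0],[0,0,0],[0,0,0],[0,0,0]], grip=[0.5,0.5,0.5,0.5,0.5])

```text
t: 14.1
eef_pos: [0.6185, 0.3345, 0.0118]
eef_rot: [-0.0, 0.998, 0.058, 0.001]
contact_force: [-1.3, -0.7, 6.1]
width: 0.0638
```

Request:
step_arm(linear=[[0,0,-0.01],[0,0,-0.02],[0,0,-0.03],[0,0,-0.04],[0,0,-0.04]], turn=[[0,0,0],[0,0,0],[0,0,0],[0,0,0],[0,0,0]], grip=[0.5,0.5,0.5,0.5,0.5])

```text
t: 14.6
eef_pos: [0.6172, 0.3341, 0.1513]
eef_rot: [0.0, 0.998, 0.058, -0.001]
contact_force: [0.5, -0.0, -4.5]
width: 0.0637
```

Request:
step_arm(linear=[[0,0,-0.04],[0,0,-0.04],[0,0,-0.03],[0,0,-0.015],[0,0,0]], turn=[[0,0,0],[0,0,0],[0,0,0],[0,0,0],[0,0,0]], grip=[0.5,0.5,0.5,0.5,0.5])

```text
t: 15.1
eef_pos: [0.6181, 0.3345, 0.2778]
eef_rot: [-0.0, 0.998, 0.058, 0.002]
contact_force: [-0.2, 0.0, -4.4]
width: 0.0638
```

Run:
```python
from pl import *
plan([(.50,.18,.30,-20),(.49,-.0,.305,-75),(.52,-.107,.305,-94.6)],.036,7.5)
```

```text
now [0.6181 0.3345 0.2778] yaw 6.69 tilt [0.0031 0.0012] w 0.0638 F [-0.2  0.  -4.4] t 15.1
-> (0.5, 0.18, 0.3, -20) rows 6 turn z 0.0776
   [[-0.0226, 0.0233, -0.0037], [-0.0207, 0.025, -0.0037], [-0.0187, 0.0265, -0.0037], [-0.0166, 0.0279, -0.0037], [-0.0144, 0.0291, -0.0037]]
   [[-0.0121, 0.0301, -0.0037]]
-> (0.49, -0.0, 0.305, -75) rows 8 turn z 0.12
   [[0.0065, 0.0215, -0.0006], [0.0091, 0.0206, -0.0006], [0.0115, 0.0194, -0.0006], [0.0137, 0.0179, -0.0006], [0.0157, 0.0161, -0.0006]]
   [[0.0176, 0.0141, -0.0006], [0.0191, 0.0119, -0.0006], [0.0204, 0.0095, -0.0006]]
-> (0.52, -0.107, 0.305, -94.6) rows 4 turn z 0.0856
   [[0.0278, -0.0003, -0.0001], [0.0276, -0.0027, -0.0001], [0.0273, -0.005, -0.0001], [0.0268, -0.0074, -0.0001]]
```

Request:
step_arm(linear=[[-0.0226,0.0233,-0.0037],[-0.0207,0.025,-0.0037],[-0.0187,0.0265,-0.0037],[-0.0166,0.0279,-0.0037],[-0.0144,0.0291,-0.0037]], turn=[[0,0,0.0776],[0,0,0.0776],[0,0,0.0776],[0,0,0.0776],[0,0,0.0776]], grip=[0.5,0.5,0.5,0.5,0.5])

```text
t: 15.6
eef_pos: [0.5177, 0.2044, 0.2924]
eef_rot: [0.0, 0.991, -0.137, -0.001]
contact_force: [0.7, 0.3, -3.1]
width: 0.0638
```

Request:
step_arm(linear=[[-0.0121,0.0301,-0.0037],[0.0065,0.0215,-0.0006],[0.0091,0.0206,-0.0006],[0.0115,0.0194,-0.0006],[0.0137,0.0179,-0.0006]], turn=[[0,0,0.0776],[0,0,0.12],[0,0,0.12],[0,0,0.12],[0,0,0.12]], grip=[0.5,0.5,0.5,0.5,0.5])

```text
t: 16.1
eef_pos: [0.4938, 0.0889, 0.2987]
eef_rot: [0.0, 0.914, -0.405, -0.001]
contact_force: [-0.4, -0.6, -4.4]
width: 0.0638
```

Request:
step_arm(linear=[[0.0157,0.0161,-0.0006],[0.0176,0.0141,-0.0006],[0.0191,0.0119,-0.0006],[0.0204,0.0095,-0.0006],[0.0278,-0.0003,0]], turn=[[0,0,0.12],[0,0,0.12],[0,0,0.12],[0,0,0.12],[0,0,0.0856]], grip=[0.5,0.5,0.5,0.5,0.5])

```text
t: 16.6
eef_pos: [0.4962, -0.0273, 0.3014]
eef_rot: [0.0, 0.765, -0.644, -0.001]
contact_force: [0.4, -1.1, -5.1]
width: 0.064
```

Request:
step_arm(linear=[[0.0276,-0.0027,0],[0.0273,-0.005,0],[0.0268,-0.0074,0],[0,0,0],[0,0,0]], turn=[[0,0,0.0856],[0,0,0.0856],[0,0,0.0856],[0,0,0],[0,0,0]], grip=[0.5,0.5,0.5,0.5,0.5])

```text
t: 17.1
eef_pos: [0.5192, -0.107, 0.3011]
eef_rot: [-0.0, -0.678, 0.735, 0.001]
contact_force: [0.0, 0.1, -4.8]
width: 0.0637
```

Request:
step_arm(linear=[[0,0,0],[0,0,0]], turn=[[0,0,0],[0,0,0]], grip=[0.5,0.5])

```text
t: 17.3
eef_pos: [0.5195, -0.1063, 0.3024]
eef_rot: [-0.0, -0.679, 0.734, 0.0]
contact_force: [-0.1, 0.0, -4.3]
width: 0.0636
```

Run:
```python
from pl import *
from ed import fit
s=telemetry.sense(); org=np.array(s['eef_pos']); w,x,y,z=s['eef_rot']; m=R.from_quat([x,y,z,w]).as_matrix(); yaw=math.degrees(math.atan2(m[1,0],m[0,0]))
im,d,p=grab('wrist'); cv2.imwrite('pics/w4.png',im)
np.savez('w4.npz',im=im,d=d,**{k:np.array(p[k]) for k in('fx','fy','cx','cy','cam_to_world')})
zt=float(np.median(cloud(d,p)[180:220,230:330,2])); print(zt,org,yaw)
a=fit(d,p,zt,.006,yaw,org,10,200); b=fit(d,p,.140,.006,yaw,org,88,300); print(a);print(b)
r=math.radians(yaw); u=np.array([-math.sin(r),math.cos(r)]); v=np.array([math.cos(r),math.sin(r)])
print('white world',org[:2]+((b['end']-80)*u+b['vmid']*v)/1e3)
print('tcp target',org[:2]+((b['end']-a['end'])*u+(b['vmid']-a['vmid'])*v)/1e3)
plan([(.596,-.1083,.27,-94.6)],.02)
```

```text
0.33718189695155243 [ 0.51954075 -0.10626326  0.30237558] -94.52674293349797
{'end': 79.3, 'vmid': -0.7, 'slope': -0.13, 'width': 61.2, 'z': 336.9, 'n': 25470, 'ends': np.float64(2.8)}
{'end': 154.0, 'vmid': -4.9, 'slope': -0.2, 'width': 62.3, 'z': 140.3, 'n': 4908, 'ends': np.float64(1.7)}
white world [ 0.59369665 -0.10721895]
tcp target [ 0.59433922 -0.10797201]
now [ 0.5196 -0.1064  0.3025] yaw -94.53 tilt [-0.0001  0.0002] w 0.0637 F [ 0.6 -0.5 -4. ] t 17.35
-> (0.596, -0.1083, 0.27, -94.6) rows 5 turn z 0.0002
   [[-0.0008, -0.0153, 0.0065], [-0.0008, -0.0153, 0.0065], [-0.0008, -0.0153, 0.0065], [-0.0008, -0.0153, 0.0065], [-0.0008, -0.0153, 0.0065]]
```

Request:
step_arm(linear=[[-0.0008,-0.0152,0.006],[-0.0008,-0.0152,0.006],[-0.0008,-0.0152,0.006],[-0.0008,-0.0152,0.007],[-0.0008,-0.015,0.01]], turn=[[0,0,0],[0,0,0],[0,0,0],[0,0,0],[0,0,0]], grip=[0.5,0.5,0.5,0.5,0.5])

```text
t: 17.85
eef_pos: [0.5964, -0.1087, 0.2676]
eef_rot: [0.0, -0.678, 0.735, -0.0]
contact_force: [-0.5, 0.1, -5.0]
width: 0.0637
```

Request:
step_arm(linear=[[0,0,0.022],[0,0,0.025],[0,0,0.025],[0,0,0.02],[0,0,0.007]], turn=[[0,0,0],[0,0,0],[0,0,0],[0,0,0],[0,0,0]], grip=[0.5,0.5,0.5,0.5,0.5])

```text
t: 18.35
eef_pos: [0.5948, -0.1084, 0.1664]
eef_rot: [-0.001, -0.678, 0.735, 0.002]
contact_force: [-0.4, 0.3, -3.4]
width: 0.0636
```

Request:
step_arm(linear=[[0,0,0],[0,0,0],[0,0,0],[0,0,0],[0,0,0]], turn=[[0,0,0],[0,0,0],[0,0,0],[0,0,0],[0,0,0]], grip=[0.5,0.5,0.5,0.5,0.5])

```text
t: 18.85
eef_pos: [0.5958, -0.1093, 0.1691]
eef_rot: [0.0, -0.678, 0.735, -0.0]
contact_force: [-0.7, -0.5, -4.5]
width: 0.0639
```

Run:
```python
from pl import *
plan([(.5953,-.1081,.154,-94.6)])
```

```text
now [ 0.5958 -0.1093  0.1691] yaw -94.61 tilt [ 0.0008 -0.0003] w 0.0639 F [-0.7 -0.5 -4.5] t 18.85
-> (0.5953, -0.1081, 0.154, -94.6) rows 1 turn z -0.0002
   [[-0.0012, 0.0006, 0.0151]]
```

Request:
step_arm(linear=[[-0.0012,0.0006,0.004],[0,0,0.004],[0,0,0.004],[0,0,0.003],[0,0,0]], turn=[[0,0,0],[0,0,0],[0,0,0],[0,0,0],[0,0,0]], grip=[0.5,0.5,0.5,0.5,0.5])

```text
t: 19.35
eef_pos: [0.5949, -0.1079, 0.1529]
eef_rot: [-0.0, -0.678, 0.735, 0.001]
contact_force: [-0.4, 0.4, -3.4]
width: 0.0638
```

Request:
step_arm(linear=[[0,0,0.001],[0,0,0],[0,0,0],[0,0,0]], turn=[[0,0,0],[0,0,0],[0,0,0],[0,0,0]], grip=[0.5,0.5,0.5,0.5])

```text
t: 19.75
eef_pos: [0.5952, -0.108, 0.1527]
eef_rot: [0.0, -0.678, 0.735, -0.0]
contact_force: [0.3, 0.5, -4.1]
width: 0.064
```

Request:
step_arm(linear=[[0,0,0.0007],[0,0,0],[0,0,0.0006],[0,0,0],[0,0,0]], turn=[[0,0,0],[0,0,0],[0,0,0],[0,0,0],[0,0,0]], grip=[0.5,0.5,0.5,0.5,0.5])

```text
t: 20.25
eef_pos: [0.5952, -0.108, 0.1518]
eef_rot: [0.0, -0.678, 0.735, -0.0]
contact_force: [-2.5, 1.3, 2.6]
width: 0.0639
```

Request:
step_arm(linear=[[0,0,0],[0,0,0],[0,0,0],[0,0,0],[0,0,0]], turn=[[0,0,0],[0,0,0],[0,0,0],[0,0,0],[0,0,0]], grip=[0.8,0.9,0.95,0.95,0.95])

```text
t: 20.75
eef_pos: [0.5952, -0.108, 0.1512]
eef_rot: [0.0, -0.678, 0.735, -0.0]
contact_force: [0.7, 0.2, -0.1]
width: 0.0839
```

Request:
step_arm(linear=[[0,0,-0.01],[0,0,-0.025],[0,0,-0.035],[0,0,-0.035],[0,0,-0.02]], turn=[[0,0,0],[0,0,0],[0,0,0],[0,0,0],[0,0,0]], grip=[0.95,0.95,0.95,0.95,0.95])

```text
t: 21.25
eef_pos: [0.5956, -0.1081, 0.2802]
eef_rot: [0.001, -0.678, 0.735, -0.002]
contact_force: [-0.4, -1.2, -0.5]
width: 0.0836
```

Run:
```python
from pl import *
plan([(.555,-.309,.24,-89.5)],.04,8.3)
```

```text
now [ 0.5956 -0.1081  0.2802] yaw -94.61 tilt [ 0.0044 -0.0016] w 0.0836 F [-0.4 -1.2 -0.5] t 21.25
-> (0.555, -0.309, 0.24, -89.5) rows 6 turn z -0.0149
   [[0.0339, 0.004, 0.0067], [0.0339, 0.0046, 0.0067], [0.0338, 0.0051, 0.0067], [0.0337, 0.0056, 0.0067], [0.0336, 0.0061, 0.0067]]
   [[0.0335, 0.0066, 0.0067]]
```

Request:
step_arm(linear=[[0.0339,0.004,0],[0.0339,0.0046,0],[0.0338,0.0051,0],[0.0337,0.0056,0.0067],[0.0336,0.0061,0.013]], turn=[[0,0,-0.0149],[0,0,-0.0149],[0,0,-0.0149],[0,0,-0.0149],[0,0,-0.0149]], grip=[1,1,1,1,1])

```text
t: 21.75
eef_pos: [0.5611, -0.2769, 0.2581]
eef_rot: [0.0, -0.705, 0.709, -0.001]
contact_force: [0.4, -1.2, 1.0]
width: 0.0882
```

Request:
step_arm(linear=[[0.0335,0.0066,0.02],[0,0,0],[0,0,0],[0,0,0]], turn=[[0,0,-0.0149],[0,0,0],[0,0,0],[0,0,0]], grip=[0.7,0.5,0.5,0.5])

```text
t: 22.15
eef_pos: [0.555, -0.3081, 0.2378]
eef_rot: [-0.0, 0.711, -0.704, 0.001]
contact_force: [-0.5, 0.6, -0.0]
width: 0.0585
```

Run:
```python
from pl import *
from m import *
plan([])
im,d,p=grab('wrist'); cv2.imwrite('pics/w5.png',im); c=cloud(d,p)
k=(c[...,2]>.074)&(c[...,2]<.088)&(abs(c[...,0]-.555)<.05)&(abs(c[...,1]+.309)<.05)
Q=c[k]; print('knob top',k.sum(),Q.mean(0),cv2.minAreaRect((Q[:,:2]*1000).astype(np.float32)))
im,d,p=grab('top'); M=masks(im); print('green',lid(im,d,p,M['green'],.186)); cv2.imwrite('pics/top2.png',im)
```

```text
now [ 0.555  -0.3081  0.2378] yaw -89.44 tilt [ 0.0015 -0.0009] w 0.0585 F [-0.5  0.6 -0. ] t 22.15
knob top 527 [ 0.55525317 -0.30796197  0.08209595] ((553.8721313476562, -307.76177978515625), (45.26863479614258, 13.048654556274414), 0.7566699385643005)
green (array([ 594.8, -106.8,  158.9,   63.7,   -4.4,  185.8,  594.2, -106.8]), array([334.77461996, 179.77131527]))
```

View pics/w5.png

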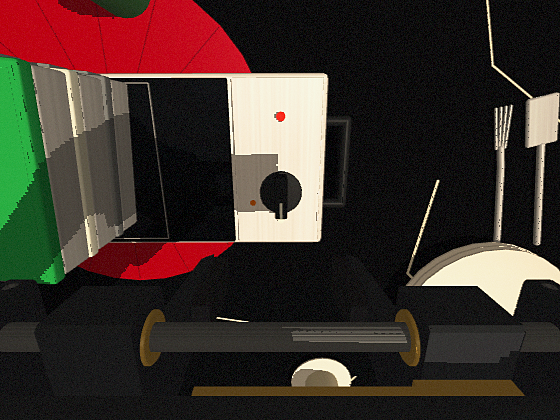

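The wrist view shows the knob at (280,192) with its line pointing down (-x), the orange dot at (253,203) and the column to the left. The bar is centred at (0.554, -0.308), 45×13 mm, angle 0.8°, which matches. Green is at (594.8, -106.8), 185.8 mm high. Gripping the bar.

Request:
step_arm(linear=[[0,0.001,0.02],[0,0,0.035],[0,0,0.035],[0,0,0.035],[0,0,0.025]], turn=[[0,0,0],[0,0,0],[0,0,0],[0,0,0],[0,0,0]], grip=[0.5,0.5,0.5,0.5,0.5])

```text
t: 22.75
eef_pos: [0.5534, -0.3077, 0.0849]
eef_rot: [0.0, 0.711, -0.704, -0.001]
contact_force: [-0.2, -0.2, 0.1]
width: 0.044
```

Request:
step_arm(linear=[[0,0,0.018],[0,0,0.01],[0,0,0],[0,0,0],[0,0,0]], turn=[[0,0,0],[0,0,0],[0,0,0],[0,0,0],[0,0,0]], grip=[0.5,0.5,0.5,0.2,0.1])

```text
t: 23.25
eef_pos: [0.554, -0.3092, 0.0599]
eef_rot: [-0.0, 0.71, -0.704, 0.001]
contact_force: [-0.2, 0.5, 0.2]
width: 0.0303
```

Request:
step_arm(linear=[[0,0,0],[0,0,0],[0,0,0],[0,0,0],[0,0,0]], turn=[[0,0,0],[0,0,0],[0,0,0],[0,0,0],[0,0,0]], grip=[0.05,0.05,0.05,0.05,0.05])

```text
t: 23.75
eef_pos: [0.5536, -0.3093, 0.0591]
eef_rot: [0.0, 0.71, -0.704, 0.001]
contact_force: [-0.9, -1.9, 4.9]
width: 0.0137
```

Run:
```python
from pl import *
plan([])
```

```text
now [ 0.5536 -0.3093  0.0591] yaw -89.49 tilt [ 0.0008 -0.001 ] w 0.0137 F [-0.9 -1.9  4.9] t 23.75
```

Gripped (13.7 mm). Turning clockwise, that is +z of the tool, by about 1.18 rad.

Request:
step_arm(linear=[[0,0,0],[0,0,0],[0,0,0],[0,0,0],[0,0,0]], turn=[[0,0,0.06],[0,0,0.09],[0,0,0.1],[0,0,0.1],[0,0,0.1]], grip=[0.05,0.05,0.05,0.05,0.05])

```text
t: 24.25
eef_pos: [0.5537, -0.3089, 0.0591]
eef_rot: [0.0, -0.534, 0.846, -0.0]
contact_force: [-0.2, 1.9, 6.9]
width: 0.0137
```

Request:
step_arm(linear=[[0,0,0],[0,0,0],[0,0,0],[0,0,0],[0,0,0]], turn=[[0,0,0.1],[0,0,0.1],[0,0,0.1],[0,0,0.1],[0,0,0.1]], grip=[0.05,0.05,0.05,0.05,0.05])

```text
t: 24.75
eef_pos: [0.554, -0.3085, 0.0591]
eef_rot: [0.001, -0.308, 0.951, -0.0]
contact_force: [1.8, 2.4, 5.2]
width: 0.0135
```

Request:
step_arm(linear=[[0,0,0],[0,0,0],[0,0,0],[0,0,0],[0,0,0]], turn=[[0,0,0.1],[0,0,0.08],[0,0,0.04],[0,0,0],[0,0,0]], grip=[0.05,0.05,0.05,0.05,0.05])

```text
t: 25.25
eef_pos: [0.5541, -0.3084, 0.0591]
eef_rot: [0.001, -0.203, 0.979, -0.0]
contact_force: [1.9, 2.6, 4.7]
width: 0.014
```

Run:
```python
from pl import *
plan([]); print(telemetry.sense()['wrist_torque'])
```

```text
now [ 0.5541 -0.3084  0.0591] yaw -156.53 tilt [0.0016 0.0003] w 0.014 F [1.9 2.6 4.7] t 25.25
[ 0.3674143  -0.23920801 -0.08590994]
```

Turned 1.17 rad. Release, rise and check.

Request:
step_arm(linear=[[0,0,0],[0,0,0],[0,0,0],[0,0,0],[0,0,0]], turn=[[0,0,0],[0,0,0],[0,0,0],[0,0,0],[0,0,0]], grip=[0.3,0.5,0.5,0.5,0.5])

```text
t: 25.75
eef_pos: [0.5533, -0.3089, 0.0584]
eef_rot: [-0.0, -0.203, 0.979, 0.0]
contact_force: [-0.0, -0.2, 0.8]
width: 0.0441
```

Request:
step_arm(linear=[[0,0,-0.015],[0,0,-0.035],[0,0,-0.04],[0,0,-0.04],[0,0,-0.04]], turn=[[0,0,0],[0,0,0],[0,0,0],[0,0,0],[0,0,0]], grip=[0.5,0.5,0.5,0.5,0.5])

```text
t: 26.25
eef_pos: [0.5532, -0.3087, 0.2316]
eef_rot: [0.0, -0.203, 0.979, -0.0]
contact_force: [0.5, 0.5, -0.5]
width: 0.044
```

Request:
step_arm(linear=[[0,0,-0.03],[0,0,-0.01],[0,0,0],[0,0,0],[0,0,0]], turn=[[0,0,0],[0,0,0],[0,0,0],[0,0,0],[0,0,0]], grip=[0.5,0.5,0.5,0.5,0.5])

```text
t: 26.75
eef_pos: [0.5531, -0.3086, 0.2666]
eef_rot: [-0.001, -0.203, 0.979, 0.001]
contact_force: [-0.1, -0.1, -0.4]
width: 0.0443
```

Run:
```python
from pl import *
from m import *
plan([])
im,d,p=grab('wrist'); c=cloud(d,p); a=im
k=(c[...,2]>.074)&(c[...,2]<.088)&(abs(c[...,0]-.555)<.05)&(abs(c[...,1]+.309)<.05)
Q=c[k]; print('knob top',k.sum(),Q.mean(0),cv2.minAreaRect((Q[:,:2]*1000).astype(np.float32)))
im,d,p=grab('top'); M=masks(im); print('green top',lid(im,d,p,M['green'],.186))
im,d,p=grab('scene'); M=masks(im); print('green scene',lid(im,d,p,M['green'],.186))
cv2.imwrite('pics/fin.png',np.hstack([cv2.resize(a,(400,300)),cv2.resize(im,(400,300))]))
```

```text
now [ 0.5531 -0.3086  0.2666] yaw -156.53 tilt [-0.0025  0.0021] w 0.0443 F [-0.1 -0.1 -0.4] t 26.75
knob top 454 [ 0.55422339 -0.31012435  0.08219023] ((553.6968994140625, -308.9913635253906), (13.928468704223633, 44.85495376586914), 21.50397491455078)
green top (array([ 594.8, -107. ,  158.9,   63.4,   -4.3,  185.8,  594.3, -107. ]), array([334.82776686, 179.73477407]))
green scene (array([ 598.9, -111. ,  160.1,   66.8,   -4.7,  184.7,  600.4, -111. ]), array([281.34584013, 240.71723763]))
```

View pics/fin.png

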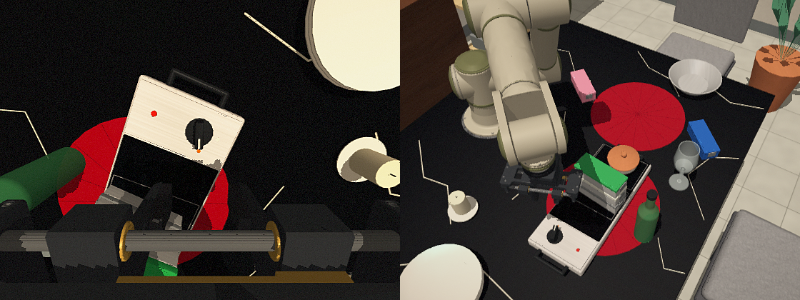

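The knob bar now lies at -68.5° against +0.8° before, a turn of 1.21 rad: on. The column of three stands with the gripper clear, and the dish, glass and bottle look to be where they were. Handing in.

```bash
python3 -c "
from plant import env,telemetry
print(env.close_job(), telemetry.sense()['t'])"
```

```text
the job is handed in; nothing more can be done
the job is handed in; nothing more can be done
```

I stacked the white-lidded tin on the grey one and the green-lidded tin on top. Then I turned the switch clockwise to on and handed the job in at about 27 s of the allowed 72 s.

- **Column:** In the top view the lid centres, in mm, were:
  - grey (596.1, -107.7), measured before stacking
  - white (595.3, -107.4)
  - green (594.8, -107.0)

  Each tin is within about 1 mm of the one below and their angles agree within about 0.3°. The lid tops measured 93.6, 139.9 and 185.8 mm high. Both tins were set down in millimetre steps until the wrist force showed contact.
- **Switch:** After release the bar lay 1.21 rad clockwise of where it started, so it rests at on.
- **Not measured:** I did not measure the bottom tin again once it was covered. The dish, glass and bottle were only checked by eye in the last picture, where they had not visibly moved.
- **Disagreement:** The scene camera reads about 4–5 mm off the top camera, for example green at (598.9, -111.0). The same offset was there for every tin before I moved anything, so I took it as calibration.

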